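# Stow the copper tea tray in the slide-jaw stand

### The arm

A 6-joint arm with a two-finger parallel gripper is mounted at the origin on the work surface. World frame = base frame: x ahead of the robot, y to its left, z up, the work surface at z = 0. Lengths are in m, angles in rad, forces in N, time in s.
With the tool pointing down it reaches from about 0.35 to 0.975 m from the base axis. Payload 4.9 kg.
Tool frame: the origin (TCP) lies between the finger pads; the fingertips stand 8 mm ahead of it and the grasp point (between the pads) lies 11 mm behind it; z points along the fingers, y is the direction in which the jaws open and shut (so a half turn about z gives the same grasp; the last joint's range is limited). The gripper opens to 85 mm and grips with 20 to 120 N. Pads are 22 mm wide; open, the fingers measure 114 mm over their backs; the gripper's body (76 mm by 85 mm) begins 54 mm behind the grasp point. The pads swing forward as they close: fully open they stand 13 mm farther back than shut.
Start: joints at [-0.119, 0.053, 1.613, -0, 1.476, -0.119], TCP at [0.625, 0, 0.239] pointing down, gripper open.
Joint ranges: [-3.01, 3.01], [-1.01, 2.22], [0.06, 2.58], [-1.02, 4.17], [0.09, 2.62], [-3.14, 3.14]. Speed limits (rad/s): [2.57, 2.57, 3.14, 3.14, 3.14, 3.14].

### API

Orientations are given as a rotation vector (axis times angle).
In Python, from station import ctrl gives the robot as it stands. The module is installed in compiled form; this text tells all that it offers.
- The arm moves only by the shell command python3 -m creep 'ROWS' [FORCE]. ROWS is JSON, a list of rows, each an object with "hand": the opening, from 0 (shut) to 1 (fully open); "translation": the shift along the tool's x, y, z in cm, a list of three; "delta_rot": the turn, a rotation vector about the tool's x, y, z in degrees, a list of three. A call has 1 to 8 rows; each row shifts and turns the commanded pose from where the row before left it, along the tool's axes as they then stand; what a row does not reach is not made up. A row lasts 1/8 s, in which the tool goes at most 62.5 mm and 10.7 degrees, less where a joint would pass 70% of its speed; a pose out of reach is approached as far as the arm can. A call with a gripper value outside its range is refused whole. The fingers move at their own pace and stop on an object; FORCE is the grip in N (left out, the last holds). Time passes only in rows, so rows that do not move let the fingers close. It gives the time, the measured TCP pose, the force and the opening at its end, in the units of the state.
- ctrl.get_obs(): the state, without advancing time (a new reading comes with each control period).
- ctrl.get_image(name): name is "scene" or "side" or "wrist"; returns (picture, depth): 420x560x3 uint8, red, green, blue; 420x560 float32, m along the optical axis (not along the pixel's ray), 0 where there is no reading.
- ctrl.calibration(name): a dict with "fx", "fy", "cx", "cy" (pixels), "T" (4x4, takes a point from camera to world coordinates). Camera axes: x right, y up, looking along -z (the intrinsics and any distortion apply to the point x, -y, -z); pixel columns grow to the right and rows downward; lengths in m; the calibration is good to about 2 mm. A picture is of the moment at which its call begins: read the wrist's pose just before it. calibration takes no time and is no camera call; for the wrist camera it gives the pose at the moment of the call.
- ctrl.finish_job(): hands the job in, once; it reports no verdict.
The state is a dict: "t": time; "q": joint angles; "dq": joint speeds; "effort": joint torques, N m; "tool_pos": TCP position; "tool_rot": TCP orientation; "contact_force": force on the tool from outside, world axes, zero at the start; "wrist_torque": the same for the moment, N m; "opening": finger opening in m.
Only numpy, scipy, OpenCV 4.12 (cv2) and the standard library are available. Lean on these libraries where they do the work, as an engineer would, in place of code of your own. Each camera call takes 0.05 s, during which the arm holds its last target.

### The job

Take the copper-coloured tray out of the slanting draining rest and stand it upright, on its long edge, on the floor of the slot in the wooden tray stand, without either end sticking out. Then slide the stand's jaw up by its red post until it holds the tray snugly flat against the fixed wooden wall, without forcing the tray, and leave cups, saucers and jar where they are.

Things in the scene. Friction and masses are not known exactly. Their poses are not given: they have to be found in the camera images.
- tray: Copper-coloured aluminium tray, 150 long, 120 high, 10 thick, about 0.4 kg, flat 28 mm border round a 4 mm deep well on one face. Origin: middle of its bottom long edge, mid-thickness. x = through the thickness, y = along the length, z = up to the top edge. Starts in the rest's slanting slot, top leaning 30 degrees from vertical to the rest's -x (away from the robot); slides out only along its own z.
- rest: Fixed steel draining rest, white base 110 x 170 x 8. Origin on the worktop; the slot floor's middle is 22 mm above it. Slot 14 wide, along y, leaning 30 degrees to -x. Two arms (22 wide, 55 either side of the middle) reach 80 mm up the tray's under face, two short ones 35 mm up its upper face; the 88 mm between them is open, so the tray's top middle is free on both faces.
- stand: Fixed wooden tray stand. Origin on the worktop, right under the centre line of a tray clamped in the slot. The slot runs along y (190 long), floor 8 mm above the origin. Fixed wall on the +x side: face at x = +5 mm, top 63 mm above the worktop. Aluminium sliding jaw on the -x side, as long and as high. The base spans x = -130 to +35 mm.
- jaw (a joint): How far the sliding jaw has moved along the stand's +x towards the fixed wall, in m (0 = fully open). The gap between jaw and wall is 36 mm minus this value, so 0.026 means closed on the 10 mm tray. It slides with about 2.5 N of friction, has no spring, and stays where it is left. It starts somewhere between 0 and 0.010.
- post (a point): Top centre of the red upright post (16 mm diameter, reaching 18 to 60 mm above the worktop) fixed to the sliding jaw, 60 mm behind the jaw's face. Push it along the stand's +x to close the jaw.
- cup1: Bystander: clear glass cup, 72 across the rim, 85 high, upright; origin at the centre of its underside.
- cup2: Bystander: clear glass cup, 72 across the rim, 85 high, upright; origin at the centre of its underside.
- cup3: Bystander: clear glass cup, 72 across the rim, 85 high, upright; origin at the centre of its underside.
- cup4: Bystander: clear glass cup, 72 across the rim, 85 high, upright; origin at the centre of its underside.
- saucers: Bystander: stack of white saucers, 128 across, 36 high; origin at the centre of its underside.
- jar: Bystander: closed glass jar with a steel twist cap, 84 across, 130 high; origin at the centre of its underside.
Not all that is in view belongs to the job. What is shaped like the rest but black or yellow is not meant.

How it is judged:
By the outcome, as a careful person would: the job done as asked, in the order asked, and still so for the second after the job is handed in, with the robot touching nothing.
It also fails if it takes over 64 s, if anything falls off the work surface, if the arm or the gripper's body presses on something with over 40 N, if the wrist force passes 120 N, or if a joint passes its speed limit or range.

## Working session

There is one attempt and no reset: what is moved stays moved. The work goes in short steps, Python scripts to look and compute and a shell command to move; the robot and the scene stay as the last step left them, time stands still between calls to the robot, and variables do not carry over. Pictures are saved under pics/ and viewed, and the job is handed in when it is done.

```bash
mkdir -p pics; cat > h.py <<'E'
import numpy as np,cv2
from station import ctrl
from scipy.spatial.transform import Rotation as R
def snap(n,tag):
    c=ctrl.calibration(n); im,d=ctrl.get_image(n)
    cv2.imwrite(f'pics/{tag}.png',im[:,:,::-1]); np.savez(f'pics/{tag}.npz',im=im,d=d,T=c['T'],k=[c['fx'],c['fy'],c['cx'],c['cy']]); return im,d,c
def cloud(tag):
    z=np.load(f'pics/{tag}.npz'); fx,fy,cx,cy=z['k']; d=z['d']; v,u=np.mgrid[:d.shape[0],:d.shape[1]]
    P=np.stack([(u-cx)/fx*d,-(v-cy)/fy*d,-d],-1)
    W=P@z['T'][:3,:3].T+z['T'][:3,3]; W[d==0]=np.nan
    return z['im'],W
E
python3 - <<'E'
from h import *
for n in("scene","side","wrist"):
    im,d,c=snap(n,n+'0'); print(n,{k:v for k,v in c.items() if k!='T'},np.round(c['T'],3).tolist())
print(ctrl.get_obs())
E
```

```text
scene {'fx': 415.599145713638, 'fy': 415.599145713638, 'cx': 280.4703015813566, 'cy': 205.18262419056396} [[0.414, -0.774, 0.48, 1.335], [0.91, 0.346, -0.227, -0.32], [0.01, 0.53, 0.848, 1.461], [0.0, 0.0, 0.0, 1.0]]
side {'fx': 511.45428119582533, 'fy': 511.45428119582533, 'cx': 277.75021437527323, 'cy': 213.44968627787478} [[-0.812, 0.37, -0.451, -0.209], [-0.583, -0.54, 0.607, 1.119], [-0.019, 0.756, 0.654, 1.193], [0.0, 0.0, 0.0, 1.0]]
wrist {'fx': 308.5681168714339, 'fy': 308.5681168714339, 'cx': 279.56125179966904, 'cy': 209.4438967490553} [[1.0, 0.001, 0.002, 0.625], [-0.002, 0.956, 0.293, 0.074], [-0.001, -0.293, 0.956, 0.373], [0.0, 0.0, 0.0, 1.0]]
{'t': 0.15, 'q': array([-1.18996819e-01,  5.32398363e-02,  1.61400760e+00, -3.55041548e-05,
        1.47603019e+00, -1.18956161e-01]), 'dq': array([-0.00049736, -0.00197689, -0.00243436,  0.00049851, -0.00205031,
        0.00013753]), 'effort': array([ 5.10442842e-04, -3.94241810e+01, -3.70721948e+01, -1.15854355e-04,
        4.61802789e-03,  5.00508997e-05]), 'tool_pos': array([6.24505031e-01, 5.19191526e-05, 2.38306642e-01]), 'tool_rot': array([-2.22056145e+00, -2.22047869e+00,  1.67910139e-03]), 'contact_force': array([ 0.46965046, -1.11427339,  0.56176486]), 'wrist_torque': array([-0.02340432, -0.05344045, -0.03323559]), 'opening': 0.0857556656694109}
```

View pics/scene0.png

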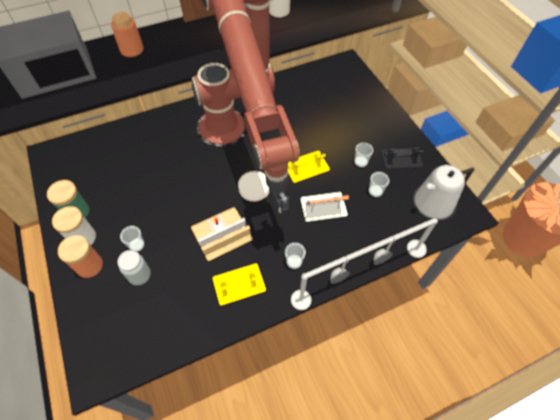

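View pics/side0.png

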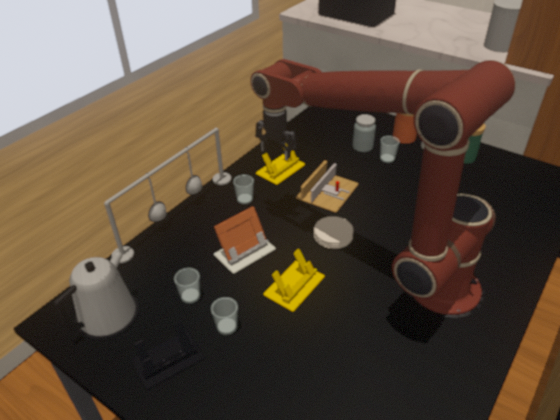

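View pics/wrist0.png

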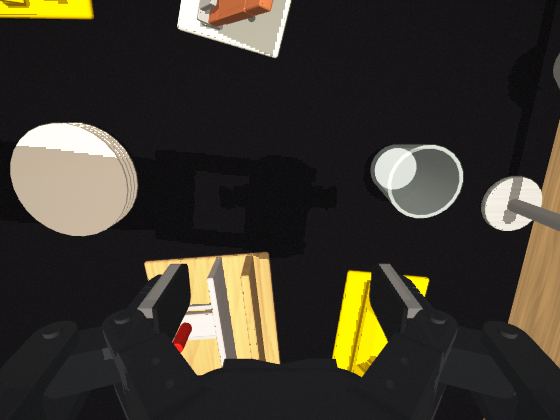

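Candidates for tray/rest: the white rest with the copper tray (scene 325,205; side 243,235). Lookalikes: yellow rests (scene 307,166 and 239,284), black rest (scene 404,158). The terracotta jars and pot are not trays. I choose the white rest with the copper plate. The stand is at scene (222,232).

```bash
python3 - <<'E'
from h import *
z=cv2.imread('pics/side0.png'); a=cv2.resize(z[195:285,195:295],(400,360),interpolation=cv2.INTER_CUBIC); b=cv2.resize(z[150:220,285:370],(400,360),interpolation=cv2.INTER_CUBIC)
s=cv2.imread('pics/scene0.png'); c=cv2.resize(s[185:230,290:360],(400,240),interpolation=cv2.INTER_CUBIC); d=cv2.resize(s[200:265,180:260],(400,240),interpolation=cv2.INTER_CUBIC)
cv2.imwrite('pics/crop0.png',np.vstack([np.hstack([a,b]),np.hstack([c,d])]))
for t,(r0,r1,c0,c1) in {'side0':(200,285,195,295),'scene0':(185,230,290,360)}.items():
    im,W=cloud(t); hsv=cv2.cvtColor(im,cv2.COLOR_RGB2HSV); m=np.zeros(im.shape[:2],bool); m[r0:r1,c0:c1]=1
    cop=m&(hsv[...,0]<18)&(hsv[...,1]>110)&(hsv[...,2]>60)
    P=W[cop]; P=P[~np.isnan(P[:,0])]; c=np.median(P,0); P=P[np.linalg.norm(P-c,axis=1)<.13]
    u,s,v=np.linalg.svd(P-P.mean(0),full_matrices=False)
    print(t,len(P),P.mean(0),s/np.sqrt(len(P)),v.round(3).tolist(),P.min(0),P.max(0))
    wh=m&(hsv[...,1]<60)&(hsv[...,2]>150)
    P=W[wh];P=P[(abs(P[:,2]-.008)<.006)]
    r=cv2.minAreaRect((P[:,:2]*1000).astype(np.float32)); print('white',len(P),r,cv2.boxPoints(r))
E
```

```text
side0 1441 [0.60761811 0.22968475 0.08087647] [0.04282874 0.033324   0.00901213] [[0.265, 0.964, 0.01], [0.448, -0.132, 0.884], [-0.854, 0.23, 0.466]] [ 0.56367766  0.12538131 -0.00688227] [0.71085795 0.30757772 0.13324016]
white 442 ((587.4134521484375, 233.251708984375), (172.86631774902344, 111.35282135009766), 72.04903411865234) [[507.80838 168.1857 ]
 [613.7406  133.86642]
 [667.01855 298.31772]
 [561.0863  332.637  ]]
scene0 63 [0.63463097 0.22269407 0.12445938] [0.04640806 0.00815347 0.0021059 ] [[-0.264, -0.964, -0.026], [-0.427, 0.141, -0.893], [0.865, -0.225, -0.449]] [0.59489239 0.14535136 0.09041618] [0.65445131 0.28861565 0.13427726]
white 659 ((585.8093872070312, 229.68408203125), (176.16441345214844, 123.93022155761719), 74.50672149658203) [[502.56696 161.35509]
 [621.99384 128.25017]
 [669.0518  298.01306]
 [549.62494 331.11798]]
```

View pics/crop0.png

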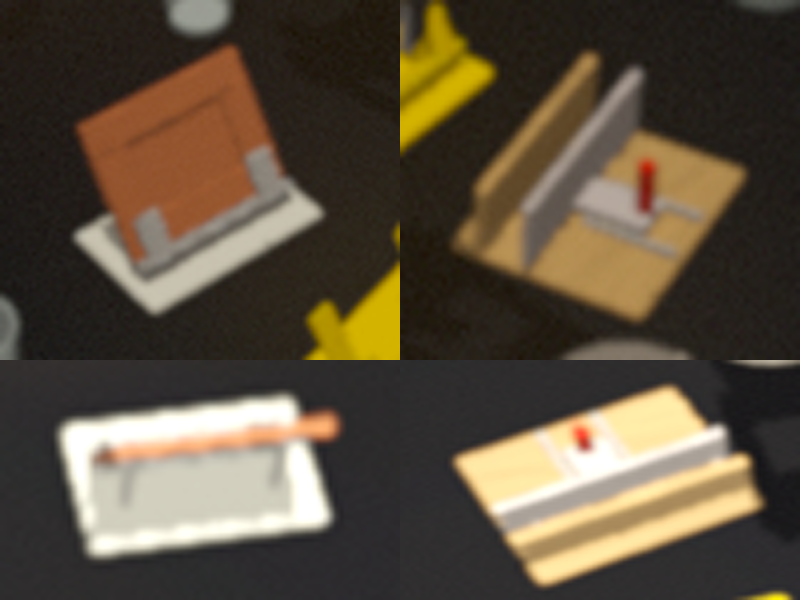

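The crops confirm it: a copper tray with its well facing the robot, leaning outward in the white rest, and the stand with its red post and wooden wall on the far side. Next I measure the stand.

```bash
python3 - <<'E'
from h import *
for t,(r0,r1,c0,c1) in {'side0':(150,220,285,370),'scene0':(200,265,185,262),'wrist0':(240,420,130,300)}.items():
    im,W=cloud(t); hsv=cv2.cvtColor(im,cv2.COLOR_RGB2HSV); m=np.zeros(im.shape[:2],bool); m[r0:r1,c0:c1]=1
    red=m&((hsv[...,0]<6)|(hsv[...,0]>174))&(hsv[...,1]>160)&(hsv[...,2]>70)
    P=W[red]; P=P[P[:,2]>.015]; print(t,'red',len(P),np.median(P,0),P.max(0),P.min(0))
    wd=m&(hsv[...,0]>8)&(hsv[...,0]<28)&(hsv[...,1]>60)&(hsv[...,2]>90)
    P=W[wd]; B=P[abs(P[:,2]-.008)<.007]; r=cv2.minAreaRect((B[:,:2]*1000).astype(np.float32)); print(' base',len(B),r,cv2.boxPoints(r).round().tolist(),np.median(B[:,2]))
    H=P[(P[:,2]>.055)&(P[:,2]<.075)]; 
    if len(H)>5:r=cv2.minAreaRect((H[:,:2]*1000).astype(np.float32)); print(' walltop',len(H),r,np.median(H,0))
    g=m&(hsv[...,1]<60)&(hsv[...,2]>90); P=W[g]; H=P[(P[:,2]>.055)&(P[:,2]<.075)]
    if len(H)>5:r=cv2.minAreaRect((H[:,:2]*1000).astype(np.float32)); print(' jawtop',len(H),r)
E
```

```text
side0 red 12 [ 0.49385341 -0.19254243  0.03892491] [ 0.49719288 -0.18592542  0.05929349] [ 0.49098247 -0.19871517  0.02830686]
 base 1029 ((612.7033081054688, -225.8299102783203), (319.4212951660156, 277.5622253417969), 6.409732818603516) [[438.0, -106.0], [469.0, -382.0], [787.0, -346.0], [756.0, -70.0]] 0.0075006592928092974
 walltop 117 ((608.794677734375, -221.2843475341797), (139.9136505126953, 265.0684509277344), 43.89876937866211) [ 0.59037026 -0.19001214  0.06192508]
 jawtop 94 ((551.14794921875, -192.6663055419922), (14.044967651367188, 188.4914093017578), 5.664958477020264)
scene0 red 4 [ 0.50374277 -0.20310124  0.0625055 ] [ 0.506916   -0.2011373   0.06613208] [ 0.50135722 -0.20380863  0.04357291]
 base 896 ((577.6837158203125, -189.3871612548828), (275.8907470703125, 210.74331665039062), 4.611329555511475) [[432.0, -95.0], [449.0, -306.0], [724.0, -283.0], [707.0, -73.0]] 0.007823067239505321
 walltop 164 ((588.6345825195312, -191.17501831054688), (141.7359619140625, 138.94993591308594), 52.54670715332031) [ 0.59378281 -0.1966003   0.06237732]
 jawtop 133 ((553.4315185546875, -197.51406860351562), (12.111841201782227, 189.00189208984375), 4.575129508972168)
wrist0 red 308 [ 0.50061532 -0.19415713  0.04447529] [0.59869593 0.01712294 0.30748405] [ 0.49025953 -0.20617154  0.01985973]
 base 6118 ((535.4432373046875, -196.69827270507812), (164.56533813476562, 190.34352111816406), 4.713050365447998) [[446.0, -109.0], [461.0, -298.0], [625.0, -285.0], [610.0, -95.0]] 0.008270371943301436
 walltop 814 ((570.6759643554688, -160.50933837890625), (48.77208709716797, 123.4006118774414), 4.6406965255737305) [ 0.58980373 -0.14991621  0.06301165]
 jawtop 698 ((550.2339477539062, -161.96884155273438), (8.630302429199219, 122.81985473632812), 4.6666154861450195)
```

```bash
python3 -m creep '[{"hand":1,"translation":[4,0,0],"delta_rot":[0,0,0]},{"hand":1,"translation":[4,0,0],"delta_rot":[0,0,0]},{"hand":1,"translation":[4,0,0],"delta_rot":[0,0,0]},{"hand":1,"translation":[4,0,0],"delta_rot":[0,0,0]},{"hand":1,"translation":[4,0,0],"delta_rot":[0,0,0]},{"hand":1,"translation":[0,0,0],"delta_rot":[0,0,7.6]},{"hand":1,"translation":[0,0,0],"delta_rot":[0,0,7.6]},{"hand":1,"translation":[0,0,0],"delta_rot":[0,0,0]}]'
python3 - <<'E'
from h import *
snap('wrist','wrist1'); print(ctrl.get_obs()['tool_pos'])
E
```

```text
t: 1.15
tool_pos: [0.6247, 0.2001, 0.2388]
tool_rot: [-2.494, -1.91, 0.001]
contact_force: [-0.2, 0.4, -0.5]
opening: 0.0856
[0.62477924 0.19998968 0.23887985]
```

View pics/wrist1.png

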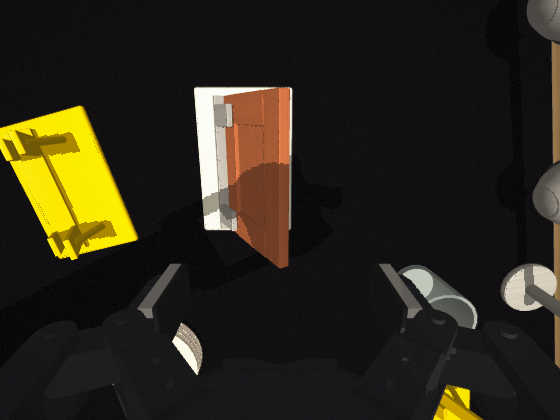

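The wrist view shows the tray's top edge as a strip at columns 278–290, rows 88–267, over the white base (195–292, 87–230). I'll get its pose from that.

```bash
cat > tray.py <<'E'
from h import *
def fit(tag,box):
    im,W=cloud(tag); hsv=cv2.cvtColor(im,cv2.COLOR_RGB2HSV); m=np.zeros(im.shape[:2],bool); m[box[0]:box[1],box[2]:box[3]]=1
    cop=m&(hsv[...,0]<18)&(hsv[...,1]>110)&(hsv[...,2]>40)
    return W[cop],W,hsv,m
E
python3 - <<'E'
from tray import *
P,W,hsv,m=fit('wrist1',(75,280,180,310))
P=P[(P[:,2]>0.01)&(P[:,2]<.2)]
u=np.array([-.262*-1,.965,0]);print(len(P))
# big face plane by robust SVD
Q=P.copy()
for i in range(8):
    c=Q.mean(0); n=np.linalg.svd(Q-c,full_matrices=False)[2][2]; n*=np.sign(n[2]); Q=P[abs((P-c)@n)<(.003 if i>2 else .006)]
print('face',c,n,len(Q),'tilt',np.degrees(np.arcsin(n[2])),'yaw',np.degrees(np.arctan2(n[1],n[0])))
yax=np.cross([0,0,1],n); yax/=np.linalg.norm(yax); up=np.cross(n,yax); up*=np.sign(up[2]); print('y',yax,'up',up)
s=(P-c)@n; a=P@up; b=P@yax
for q in(s,a,b): print(np.percentile(q,[.5,2,10,50,90,98,99.5]).round(4))
T=P[(P[:,2]>np.percentile(P[:,2],70))]
top=P[a>np.percentile(a,99)-.004]; st=(top-c)@n; print('top n',len(top),np.percentile(st,[2,50,98]),'b',np.percentile(top@yax,[1,50,99]),top.mean(0))
wh=m&(hsv[...,1]<60)&(hsv[...,2]>120); B=W[wh]; B=B[abs(B[:,2]-.008)<.005]; r=cv2.minAreaRect((B[:,:2]*1000).astype(np.float32)); print(r,cv2.boxPoints(r))
E
```

```text
9553
face [0.61039164 0.22954231 0.088764  ] [-0.84203071  0.2256563   0.48996278] 8227 tilt 29.338134934152322 yaw 164.99778759530275
y [-0.25885634 -0.96591583  0.        ] up [ 0.4732628  -0.12682997  0.87174336]
[-0.0085 -0.0075 -0.0034  0.0005  0.0017  0.0021  0.0024]
[0.2664 0.2712 0.2902 0.3463 0.3825 0.3832 0.3836]
[-0.4488 -0.4471 -0.4373 -0.3823 -0.3198 -0.3042 -0.3011]
top n 2120 [-0.00854569 -0.00294695  0.00117575] b [-0.44811089 -0.38407376 -0.30257195] [0.63470336 0.22449182 0.12655823]
((590.8781127929688, 230.15081787109375), (168.30929565429688, 109.46940612792969), 74.81774139404297) [[516.01447 163.26785]
 [621.66315 134.59888]
 [665.74176 297.03378]
 [560.0931  325.70276]]
```

```bash
cat >> h.py <<'E'
def delta(p,Rm):
    o=ctrl.get_obs(); R0=R.from_rotvec(o['tool_rot']); d=R0.inv().apply(np.array(p)-o['tool_pos'])*100
    rv=np.degrees((R0.inv()*R.from_matrix(Rm)).as_rotvec())
    print('t',round(o['t'],2),'pos',o['tool_pos'].round(4),'dtrans cm',d.round(2),'drot deg',rv.round(2),'F',o['contact_force'].round(1),'op',round(o['opening'],4))
E
cat > tgt.py <<'E'
from h import *
c=np.array([0.61039164,0.22954231,0.088764]);n=np.array([-.842,.22566,.48996])
yax=np.array([-0.25885634,-0.96591583,0.]); th=np.radians(30)
n=np.array([-np.cos(th)*.96592,np.cos(th)*.25886,np.sin(th)]); up=np.array([np.sin(th)*.96592,-np.sin(th)*.25886,np.cos(th)])
up0=np.array([0.4732628,-0.12682997,0.87174336]); n0=np.array([-0.84203071,0.2256563,0.48996278])
top=c+n0*-.0035+up0*(.3833-c@up0)+yax*(-.3755-c@yax)
G=np.stack([-yax,-n,-up],1)  # tool x,y,z
E
python3 - <<'E'
from tgt import *
print(top,np.linalg.det(G))
print('bottom',top-.12*up)
delta(top+.06*up,G); delta(top-.025*up,G)
E
```

```text
[0.63409053 0.21881994 0.12728685] 1.000004970686
bottom [0.57613533 0.23435154 0.0233638 ]
t 1.2 pos [0.6248 0.2    0.2389] dtrans cm [2.07 3.41 5.96] drot deg [29.96 -0.   -0.07] F [ 0.8 -0.3 -0.8] op 0.0856
t 1.2 pos [0.6248 0.2    0.2389] dtrans cm [ 2.06 -0.83 13.32] drot deg [29.96 -0.   -0.07] F [ 0.8 -0.3 -0.8] op 0.0856
```

```bash
python3 -m creep '[{"hand":1,"translation":[1,3.4,0],"delta_rot":[0,0,0]},{"hand":0.6,"translation":[1.05,0,2],"delta_rot":[0,0,0]},{"hand":0.6,"translation":[0,0,2],"delta_rot":[0,0,0]},{"hand":0.6,"translation":[0,0,0],"delta_rot":[10,0,0]},{"hand":0.6,"translation":[0,0,0],"delta_rot":[10,0,0]},{"hand":0.6,"translation":[0,0,0],"delta_rot":[10,0,0]},{"hand":0.6,"translation":[0,0,0],"delta_rot":[0,0,0]},{"hand":0.6,"translation":[0,0,0],"delta_rot":[0,0,0]}]' 60
python3 - <<'E'
from tgt import *
delta(top+.06*up,G); delta(top-.025*up,G)
snap('wrist','wrist2');snap('side','side2')
E
```

```text
t: 2.2
tool_pos: [0.6623, 0.2111, 0.1987]
tool_rot: [-2.139, -1.636, 0.438]
contact_force: [-0.2, -0.5, 0.9]
opening: 0.0513
t 2.2 pos [0.6623 0.2111 0.1987] dtrans cm [0.01 1.04 1.65] drot deg [ 0.03 -0.07 -0.15] F [-0.2 -0.5  0.9] op 0.0513
t 2.2 pos [0.6623 0.2111 0.1987] dtrans cm [ 0.    1.03 10.15] drot deg [ 0.03 -0.07 -0.15] F [-0.2 -0.5  0.9] op 0.0513
```

View pics/wrist2.png

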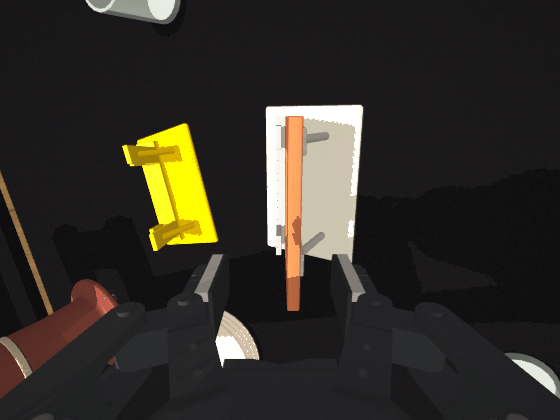

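View pics/side2.png

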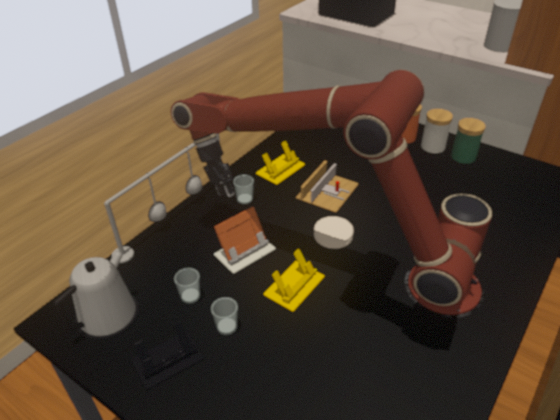

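```bash
python3 -m creep '[{"hand":0.6,"translation":[0,1.03,0],"delta_rot":[0,0,0]},{"hand":0.6,"translation":[0,0,1.8],"delta_rot":[0,0,0]},{"hand":0.6,"translation":[0,0,1.8],"delta_rot":[0,0,0]},{"hand":0.6,"translation":[0,0,1.8],"delta_rot":[0,0,0]},{"hand":0.6,"translation":[0,0,1.8],"delta_rot":[0,0,0]},{"hand":0.6,"translation":[0,0,1.8],"delta_rot":[0,0,0]},{"hand":0.6,"translation":[0,0,1.1],"delta_rot":[0,0,0]},{"hand":0.6,"translation":[0,0,0],"delta_rot":[0,0,0]}]' 60
python3 - <<'E'
from tgt import *
delta(top-.025*up,G)
snap('wrist','wrist3')
E
```

```text
t: 3.3
tool_pos: [0.6222, 0.2218, 0.1056]
tool_rot: [-2.138, -1.634, 0.44]
contact_force: [0.0, 0.9, 0.3]
opening: 0.051
t 3.3 pos [0.6222 0.2218 0.1056] dtrans cm [ 0.02 -0.02  0.01] drot deg [-0.1  -0.05 -0.18] F [0.  0.9 0.3] op 0.051
```

View pics/wrist3.png

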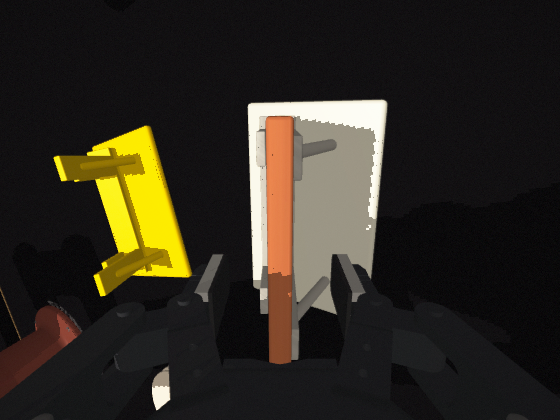

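```bash
python3 - <<'E'
from tgt import *
z=np.load('pics/wrist3.npz');fx,fy,cx,cy=z['k'];o=ctrl.get_obs();Rt=R.from_rotvec(o['tool_rot']).as_matrix()
for nm,p in {'topmid':top,'end+':top+.075*yax,'end-':top-.075*yax,'tcp':o['tool_pos'],'tip':o['tool_pos']+.008*Rt[:,2],'tipL':o['tool_pos']+Rt@[0,-.025,.008],'tipLx+':o['tool_pos']+Rt@[.011,-.025,.008]}.items():
    q=z['T'][:3,:3].T@(p-z['T'][:3,3]); print(nm,(cx+fx*q[0]/-q[2]).round(),(cy+fy*q[1]/q[2]).round())
im,W=cloud('wrist3')
for r,c in((120,280),(240,280),(355,280)): print(r,W[r,c],(W[r,c]-top)@yax,(W[r,c]-top)@up)
E
```

```text
topmid 278.0 304.0
end+ 279.0 438.0
end- 277.0 113.0
tcp 279.0 275.0
tip 279.0 268.0
tipL 230.0 268.0
tipLx+ 229.0 248.0
120 [0.65358445 0.28895091 0.12616273] -0.0727867342549563 -0.0006357816797655158
240 [0.64193312 0.24584897 0.12636227] -0.028137868674142596 -0.0005114226717571025
355 [0.6272953  0.19298934 0.12602375] 0.02670917956671022 -0.0010324495587996478
```

```bash
python3 -m creep '[{"hand":0,"translation":[0,0,0],"delta_rot":[0,0,0]},{"hand":0,"translation":[0,0,0],"delta_rot":[0,0,0]},{"hand":0,"translation":[0,0,0],"delta_rot":[0,0,0]},{"hand":0,"translation":[0,0,0],"delta_rot":[0,0,0]},{"hand":0,"translation":[0,0,0],"delta_rot":[0,0,0]}]' 60
python3 - <<'E'
from tgt import *
delta(top-.025*up,G); print(ctrl.get_obs()['wrist_torque'])
E
```

```text
t: 3.98
tool_pos: [0.6235, 0.2218, 0.1076]
tool_rot: [-2.139, -1.636, 0.437]
contact_force: [0.2, -0.2, 4.4]
opening: 0.009
t 3.98 pos [0.6235 0.2218 0.1076] dtrans cm [-0.02 -0.03  0.25] drot deg [ 0.05 -0.13 -0.15] F [ 0.2 -0.2  4.4] op 0.009
[0.00682914 0.18797771 0.01501415]
```

```bash
python3 -m creep '[{"hand":0,"translation":[0,0,-1],"delta_rot":[0,0,0]},{"hand":0,"translation":[0,0,-1],"delta_rot":[0,0,0]},{"hand":0,"translation":[0,0,-1.5],"delta_rot":[0,0,0]},{"hand":0,"translation":[0,0,-1.5],"delta_rot":[0,0,0]},{"hand":0,"translation":[0,0,-1.5],"delta_rot":[0,0,0]},{"hand":0,"translation":[0,0,-1.5],"delta_rot":[0,0,0]},{"hand":0,"translation":[0,0,-1.5],"delta_rot":[0,0,0]},{"hand":0,"translation":[0,0,-1.5],"delta_rot":[0,0,0]}]' 80
python3 - <<'E'
from tgt import *
delta(top-.025*up,G); print(ctrl.get_obs()['wrist_torque'])
snap('wrist','wrist4');snap('side','side4')
E
```

```text
t: 4.97
tool_pos: [0.6771, 0.207, 0.2031]
tool_rot: [-2.14, -1.635, 0.437]
contact_force: [-0.1, 1.3, -3.4]
opening: 0.0086
t 4.97 pos [0.6771 0.207  0.2031] dtrans cm [ 1.000e-02 -9.000e-02  1.129e+01] drot deg [ 0.09 -0.12 -0.19] F [-0.1  1.3 -3.4] op 0.0086
[-0.13980271 -0.65496363  0.00192757]
```

View pics/wrist4.png

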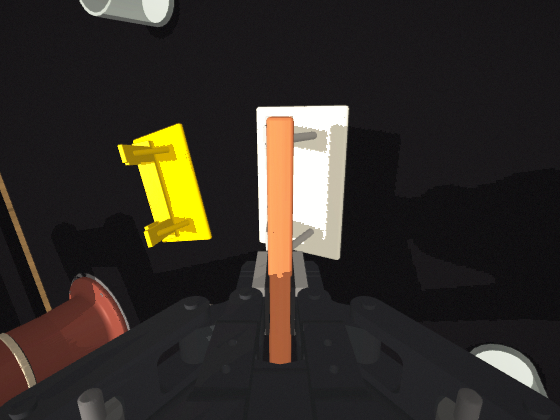

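View pics/side4.png

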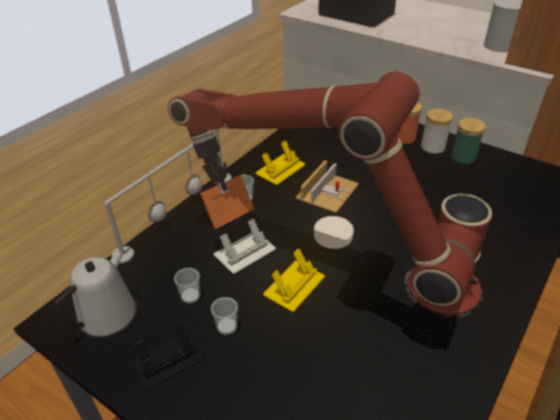

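```bash
cat > held.py <<'E'
from h import *
def held(tag,o):
    im,W=cloud(tag); hsv=cv2.cvtColor(im,cv2.COLOR_RGB2HSV)
    m=(hsv[...,0]<18)&(hsv[...,1]>110)&(hsv[...,2]>40); 
    L=(W-o['tool_pos'])@R.from_rotvec(o['tool_rot']).as_matrix()
    L=L[m&~np.isnan(W[...,0])]; L=L[(abs(L[:,1])<.02)&(L[:,2]>-.05)&(L[:,2]<.0)]
    print(len(L)); 
    A=L[L[:,0]>.02]
    for x0 in(.01,.03,.05,.07): 
        s=L[abs(L[:,0]-x0)<.005]; 
        if len(s):print(x0,'y',np.percentile(s[:,1],[2,50,98]).round(4),'z',np.percentile(s[:,2],[2,20,50,80]).round(4))
    print('xmax',np.percentile(L[:,0],[99,99.9]),'xmin',L[:,0].min())
E
python3 - <<'E'
from held import *
held('wrist4',ctrl.get_obs())
E
python3 -m creep '[{"hand":0,"translation":[0,0,-3],"delta_rot":[0,0,0]},{"hand":0,"translation":[0,0,-3],"delta_rot":[0,0,0]},{"hand":0,"translation":[0,0,-2],"delta_rot":[-5,0,0]},{"hand":0,"translation":[0,0,0],"delta_rot":[-9,0,0]},{"hand":0,"translation":[0,0,0],"delta_rot":[-9,0,0]},{"hand":0,"translation":[0,0,0],"delta_rot":[-7,0,0]},{"hand":0,"translation":[0,0,0],"delta_rot":[0,0,0]}]' 80
cat > stand.py <<'E'
from h import *
a=np.radians(4.7); sx=np.array([np.cos(a),np.sin(a),0]); sy=np.array([-np.sin(a),np.cos(a),0]); so=np.array([.5828,-.1928,0])
S=np.stack([sy,sx,[0,0,-1]],1)
E
python3 - <<'E'
from stand import *
delta(so+np.array([0,0,.24]),S)
E
```

```text
5914
0.01 y [-0.0039  0.0007  0.0059] z [-0.0209 -0.0203 -0.0197 -0.0193]
0.03 y [-0.004   0.0007  0.0054] z [-0.0209 -0.0202 -0.0197 -0.0192]
0.05 y [-0.0042  0.0007  0.0053] z [-0.0208 -0.0202 -0.0196 -0.0191]
0.07 y [-0.0039  0.0008  0.0054] z [-0.0209 -0.0201 -0.0195 -0.019 ]
xmax [0.07310742 0.0737814 ] xmin -0.03439757546536623
t: 5.95
tool_pos: [0.7125, 0.1977, 0.2712]
tool_rot: [-2.493, -1.908, 0.003]
contact_force: [0.2, -0.1, -4.0]
opening: 0.0085
t 5.95 pos [0.7125 0.1977 0.2712] dtrans cm [-41.08  -2.33   3.14] drot deg [ -0.18  -0.02 -19.82] F [ 0.2 -0.1 -4. ] op 0.0085
```

```bash
python3 -m creep '[{"hand":0,"translation":[-3,0,0],"delta_rot":[0,0,0]},{"hand":0,"translation":[-5,-0.4,0],"delta_rot":[0,0,0]},{"hand":0,"translation":[-5.5,-0.4,0],"delta_rot":[0,0,0]},{"hand":0,"translation":[-5.5,-0.4,0],"delta_rot":[0,0,0]},{"hand":0,"translation":[-5.5,-0.4,0],"delta_rot":[0,0,0]},{"hand":0,"translation":[-5.5,-0.4,0],"delta_rot":[0,0,0]},{"hand":0,"translation":[-5,-0.3,0],"delta_rot":[0,0,0]},{"hand":0,"translation":[-3,0,0],"delta_rot":[0,0,0]}]' 80
python3 -m creep '[{"hand":0,"translation":[-2,0,0],"delta_rot":[0,0,-5]},{"hand":0,"translation":[0,0,0],"delta_rot":[0,0,-7.4]},{"hand":0,"translation":[0,0,0],"delta_rot":[0,0,-7.4]},{"hand":0,"translation":[0,0,0],"delta_rot":[0,0,0]},{"hand":0,"translation":[0,0,0],"delta_rot":[0,0,0]}]' 80
python3 - <<'E'
from stand import *
from held import held
delta(so+np.array([0,0,.24]),S)
o=ctrl.get_obs();snap('wrist','wrist5');held('wrist5',o);snap('scene','scene5');snap('side','side5')
E
```

```text
t: 6.95
tool_pos: [0.592, -0.1664, 0.2709]
tool_rot: [-2.496, -1.903, 0.002]
contact_force: [0.9, -0.3, -4.2]
opening: 0.0089
t: 7.58
tool_pos: [0.5877, -0.1833, 0.271]
tool_rot: [-2.132, -2.305, 0.0]
contact_force: [0.8, 0.6, -4.1]
opening: 0.0086
t 7.58 pos [ 0.5877 -0.1833  0.271 ] dtrans cm [-0.91 -0.56  3.1 ] drot deg [-0.06 -0.06 -0.22] F [ 0.8  0.6 -4.1] op 0.0086
5986
0.01 y [-0.0038  0.0008  0.0053] z [-0.0225 -0.0218 -0.0213 -0.0208]
0.03 y [-0.0044  0.0004  0.0052] z [-0.0224 -0.0217 -0.0212 -0.0207]
0.05 y [-0.0041  0.0005  0.0054] z [-0.0225 -0.0217 -0.0212 -0.0207]
0.07 y [-0.0042  0.0008  0.0055] z [-0.0225 -0.0217 -0.0211 -0.0205]
xmax [0.07292537 0.07360165] xmin -0.03453625451503123
```

View pics/wrist5.png

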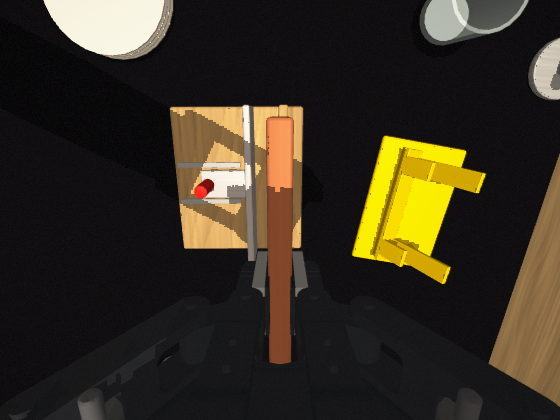

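View pics/side5.png

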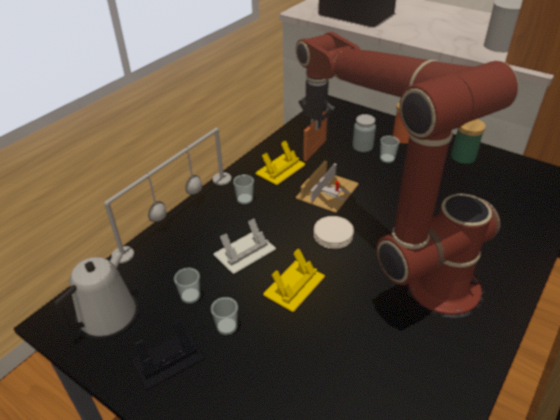

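View pics/scene5.png

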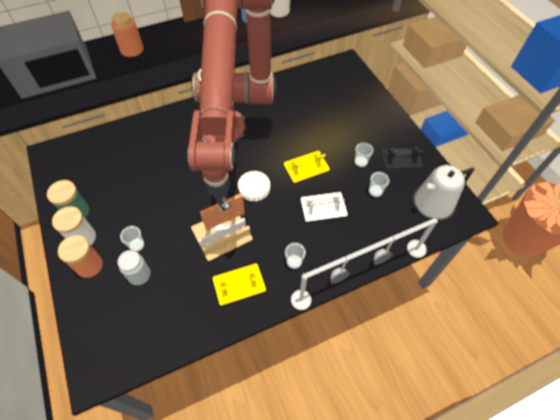

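```bash
python3 - <<'E'
from stand import *
im,W=cloud('wrist5'); hsv=cv2.cvtColor(im,cv2.COLOR_RGB2HSV)
m=np.zeros(im.shape[:2],bool); m[100:265,165:310]=1
wd=m&(hsv[...,0]>8)&(hsv[...,0]<28)&(hsv[...,1]>60)&(hsv[...,2]>60)
cop=(hsv[...,0]<11)
P=W[wd]; B=P[(abs(P[:,2]-.008)<.005)]; r=cv2.minAreaRect((B[:,:2]*1000).astype(np.float32)); print(r,cv2.boxPoints(r).round(1).tolist(),np.median(B[:,2]))
def f(P): return np.stack([(P-so)@sx,(P-so)@sy,P[:,2]],1)*1000
H=f(P[(P[:,2]>.056)&(P[:,2]<.072)]); print('wall',len(H),np.percentile(H,[2,10,50,90,98],axis=0).round(1).tolist())
g=m&(hsv[...,1]<60)&(hsv[...,2]>50); P=W[g]; H=f(P[(P[:,2]>.058)&(P[:,2]<.07)]); print('jaw',len(H),np.percentile(H,[2,10,50,90,98],axis=0).round(1).tolist())
k=np.polyfit(H[:,1],H[:,0],1); print('jaw yaw err deg',np.degrees(k[0]))
red=m&((hsv[...,0]<6)|(hsv[...,0]>174))&(hsv[...,1]>160)&(hsv[...,2]>60)
H=f(W[red]); H=H[H[:,2]>10]; t=H[H[:,2]>57]; print('post',len(H),H.min(0),H.max(0),'top',len(t),t.mean(0),t.min(0),t.max(0))
E
```

```text
((535.5930786132812, -197.2669677734375), (164.9111785888672, 189.55804443359375), 4.755258560180664) [[445.6000061035156, -109.5999984741211], [461.29998779296875, -298.6000061035156], [625.5999755859375, -284.8999938964844], [609.9000244140625, -96.0]] 0.00829404508933973
wall 151 [[-33.8, -66.6, 60.8], [-33.5, -30.9, 61.6], [8.1, 85.5, 62.7], [13.4, 92.5, 63.8], [14.5, 93.6, 64.5]]
jaw 1085 [[-33.0, -82.7, 59.4], [-32.4, -64.6, 61.8], [-29.1, 12.4, 63.1], [-26.1, 78.6, 64.2], [-25.7, 91.0, 64.8]]
jaw yaw err deg 0.04869840968167369
post 247 [-92.77771906  -8.16572846  20.71754437] [-77.5659227    7.47771207  62.92235051] top 142 [-85.08936614  -0.23333566  59.98632356] [-92.77771906  -8.16572846  57.23943598] [-77.64515911   7.2044052   62.92235051]
```

```bash
python3 - <<'E'
from stand import *
delta(so-.0037*sx+.0007*sy+np.array([0,0,.12]),S)
E
```

```text
t 7.72 pos [ 0.5877 -0.1831  0.2712] dtrans cm [-0.87 -0.93 15.12] drot deg [-0.03 -0.02 -0.15] F [-0.4 -1.1 -4.2] op 0.0088
```

```bash
python3 -m creep '[{"hand":0,"translation":[-0.87,-0.93,0],"delta_rot":[0,0,0]},{"hand":0,"translation":[0,0,2],"delta_rot":[0,0,0]},{"hand":0,"translation":[0,0,3],"delta_rot":[0,0,0]},{"hand":0,"translation":[0,0,3],"delta_rot":[0,0,0]},{"hand":0,"translation":[0,0,1.5],"delta_rot":[0,0,0]},{"hand":0,"translation":[0,0,0],"delta_rot":[0,0,0]}]' 80
python3 - <<'E'
from stand import *
delta(so-.0037*sx+.0007*sy+np.array([0,0,.12]),S)
snap('side','side6');snap('wrist','wrist6')
z=cv2.imread('pics/side6.png')[110:230,270:390]; cv2.imwrite('pics/c6.png',cv2.resize(z,(600,600),interpolation=cv2.INTER_CUBIC))
E
```

```text
t: 8.48
tool_pos: [0.5779, -0.1921, 0.174]
tool_rot: [-2.128, -2.306, 0.002]
contact_force: [0.1, -0.9, -4.1]
opening: 0.0089
t 8.47 pos [ 0.5779 -0.1921  0.174 ] dtrans cm [-0.05  0.13  5.4 ] drot deg [-0.19 -0.11 -0.11] F [ 0.1 -0.9 -4.1] op 0.0089
```

View pics/c6.png

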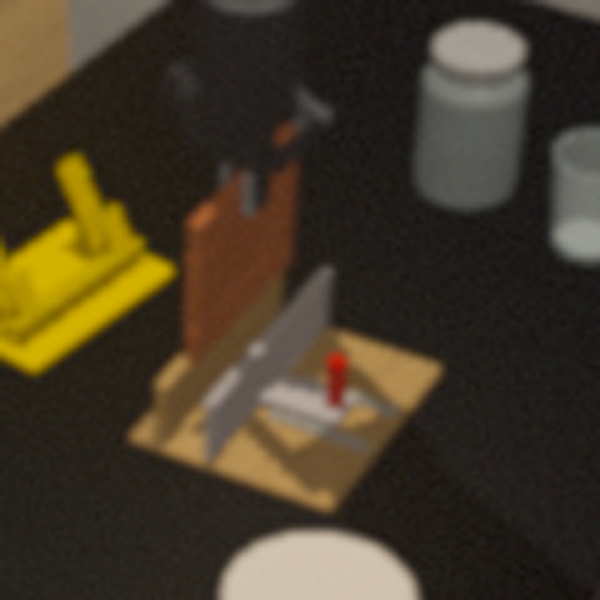

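View pics/wrist6.png

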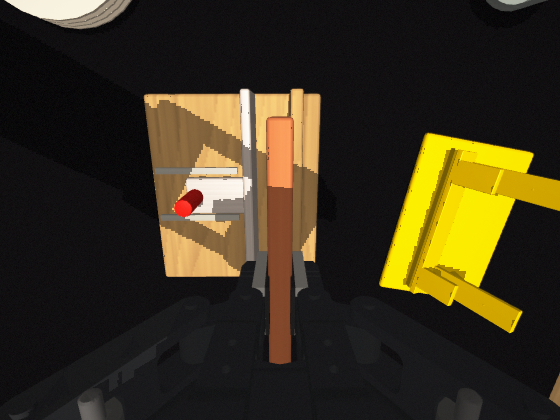

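The side crop shows the tray hanging above the slot between the wall and the jaw. The wrist view has the wall top at columns 292–303, the jaw top at 241–254 and the tray top at 267–294. I'll check the wall against the tray in this one camera.

```bash
python3 - <<'E'
from stand import *
from held import held
im,W=cloud('wrist6'); hsv=cv2.cvtColor(im,cv2.COLOR_RGB2HSV)
def f(P): return np.stack([(P-so)@sx,(P-so)@sy,P[...,2]],-1)*1000
F=f(W[85:130,:]).reshape(-1,3); F=F[(F[:,2]>58)&(F[:,2]<70)&(abs(F[:,1])<100)]
w=F[(F[:,0]>-5)&(F[:,0]<30)]; j=F[(F[:,0]<-15)&(F[:,0]>-50)]
for q in(w,j):print(len(q),np.percentile(q,[1,5,50,95,99],axis=0).round(1).tolist())
for r in (95,100,105,110): print(r,[tuple(f(W[r,c]).round(0)) for c in (286,288,290,292,294,296,300,304)])
held('wrist6',ctrl.get_obs())
E
```

```text
497 [[5.0, 64.4, 60.6], [5.6, 66.0, 61.6], [10.3, 80.7, 63.2], [14.3, 92.2, 64.5], [15.0, 93.5, 64.9]]
435 [[-33.7, 64.6, 59.2], [-33.0, 66.0, 61.2], [-29.3, 79.4, 62.9], [-25.8, 92.3, 64.2], [-25.7, 93.6, 64.9]]
95 [(np.float64(3.0), np.float64(93.0), np.float64(7.0)), (np.float64(5.0), np.float64(92.0), np.float64(8.0)), (np.float64(5.0), np.float64(89.0), np.float64(61.0)), (np.float64(7.0), np.float64(89.0), np.float64(62.0)), (np.float64(8.0), np.float64(89.0), np.float64(63.0)), (np.float64(9.0), np.float64(89.0), np.float64(63.0)), (np.float64(12.0), np.float64(89.0), np.float64(64.0)), (np.float64(20.0), np.float64(92.0), np.float64(8.0))]
100 [(np.float64(3.0), np.float64(88.0), np.float64(8.0)), (np.float64(5.0), np.float64(88.0), np.float64(7.0)), (np.float64(5.0), np.float64(86.0), np.float64(60.0)), (np.float64(6.0), np.float64(86.0), np.float64(63.0)), (np.float64(8.0), np.float64(86.0), np.float64(64.0)), (np.float64(10.0), np.float64(86.0), np.float64(63.0)), (np.float64(13.0), np.float64(86.0), np.float64(62.0)), (np.float64(20.0), np.float64(88.0), np.float64(8.0))]
[... 529 characters left out ...]
oat64(79.0), np.float64(7.0)), (np.float64(5.0), np.float64(79.0), np.float64(61.0)), (np.float64(7.0), np.float64(79.0), np.float64(63.0)), (np.float64(8.0), np.float64(79.0), np.float64(62.0)), (np.float64(10.0), np.float64(78.0), np.float64(63.0)), (np.float64(13.0), np.float64(78.0), np.float64(64.0)), (np.float64(20.0), np.float64(79.0), np.float64(10.0))]
5988
0.01 y [-0.0048  0.0002  0.0047] z [-0.0213 -0.0205 -0.02   -0.0195]
0.03 y [-0.0049 -0.0002  0.0046] z [-0.0212 -0.0205 -0.02   -0.0195]
0.05 y [-0.0047 -0.0001  0.0048] z [-0.0212 -0.0205 -0.02   -0.0194]
0.07 y [-0.0048  0.0002  0.0049] z [-0.0213 -0.0205 -0.0199 -0.0193]
xmax [0.07328448 0.07396057] xmin -0.034055031488385075
```

```bash
python3 -m creep '[{"hand":0,"translation":[0,0.1,0],"delta_rot":[0.2,0.1,0.1]},{"hand":0,"translation":[0,0,1.5],"delta_rot":[0,0,0]},{"hand":0,"translation":[0,0,1.5],"delta_rot":[0,0,0]},{"hand":0,"translation":[0,0,1.5],"delta_rot":[0,0,0]},{"hand":0,"translation":[0,0,1],"delta_rot":[0,0,0]},{"hand":0,"translation":[0,0,0.6],"delta_rot":[0,0,0]},{"hand":0,"translation":[0,0,0],"delta_rot":[0,0,0]}]' 80
python3 - <<'E'
from stand import *
delta(so-.0037*sx+.0007*sy+np.array([0,0,.108]),S)
E
```

```text
t: 9.45
tool_pos: [0.5796, -0.1923, 0.1147]
tool_rot: [-2.129, -2.304, 0.003]
contact_force: [-0.4, 0.0, -3.8]
opening: 0.0085
t 9.45 pos [ 0.5796 -0.1923  0.1147] dtrans cm [-0.01 -0.05  0.67] drot deg [-0.25 -0.13 -0.2 ] F [-0.4  0.  -3.8] op 0.0085
```

```bash
python3 -m creep '[{"hand":0,"translation":[0,-0.05,0.2],"delta_rot":[0,0,0]},{"hand":0,"translation":[0,0,0.2],"delta_rot":[0,0,0]},{"hand":0,"translation":[0,0,0.1],"delta_rot":[0,0,0]},{"hand":0,"translation":[0,0,0],"delta_rot":[0,0,0]}]' 80
python3 -m creep '[{"hand":0,"translation":[0,0,0.1],"delta_rot":[0,0,0]},{"hand":0,"translation":[0,0,0],"delta_rot":[0,0,0]}]'
python3 -m creep '[{"hand":0,"translation":[0,0,0.05],"delta_rot":[0,0,0]},{"hand":0,"translation":[0,0,0],"delta_rot":[0,0,0]}]'
```

```text
t: 9.95
tool_pos: [0.5793, -0.1924, 0.1102]
tool_rot: [-2.13, -2.304, 0.002]
contact_force: [0.7, -0.3, -4.2]
opening: 0.0087
t: 10.2
tool_pos: [0.5793, -0.1924, 0.1091]
tool_rot: [-2.13, -2.304, 0.002]
contact_force: [0.1, -0.7, -4.7]
opening: 0.0085
t: 10.45
tool_pos: [0.5793, -0.1924, 0.1087]
tool_rot: [-2.13, -2.304, 0.002]
contact_force: [-0.6, -0.1, -4.5]
opening: 0.0087
```

```bash
python3 -m creep '[{"hand":0,"translation":[0,0,0.07],"delta_rot":[0,0,0]},{"hand":0,"translation":[0,0,0],"delta_rot":[0,0,0]}]'
python3 -m creep '[{"hand":0,"translation":[0,0,0.07],"delta_rot":[0,0,0]},{"hand":0,"translation":[0,0,0],"delta_rot":[0,0,0]}]'
```

```text
t: 10.7
tool_pos: [0.5793, -0.1924, 0.1079]
tool_rot: [-2.13, -2.304, 0.002]
contact_force: [0.1, 0.1, -3.8]
opening: 0.0086
t: 10.95
tool_pos: [0.5793, -0.1924, 0.1072]
tool_rot: [-2.13, -2.304, 0.002]
contact_force: [0.4, 0.3, -4.6]
opening: 0.0085
```

```bash
python3 -m creep '[{"hand":0,"translation":[0,0,0.07],"delta_rot":[0,0,0]},{"hand":0,"translation":[0,0,0],"delta_rot":[0,0,0]}]'
python3 -m creep '[{"hand":0,"translation":[0,0,0.07],"delta_rot":[0,0,0]},{"hand":0,"translation":[0,0,0],"delta_rot":[0,0,0]}]'
python3 - <<'E'
from held import *
o=ctrl.get_obs();snap('wrist','wrist7');held('wrist7',o)
E
```

```text
t: 11.2
tool_pos: [0.5795, -0.1924, 0.107]
tool_rot: [-2.13, -2.304, 0.002]
contact_force: [-0.4, 1.2, -1.4]
opening: 0.0091
t: 11.45
tool_pos: [0.5796, -0.1924, 0.107]
tool_rot: [-2.13, -2.305, 0.002]
contact_force: [-3.2, 1.5, 3.8]
opening: 0.0088
6016
0.01 y [-0.0038  0.0008  0.0063] z [-0.0225 -0.0218 -0.0213 -0.0209]
0.03 y [-0.0043  0.0008  0.0055] z [-0.0224 -0.0217 -0.0212 -0.0207]
0.05 y [-0.0041  0.0005  0.0054] z [-0.0225 -0.0217 -0.0212 -0.0207]
0.07 y [-0.0042  0.0005  0.0055] z [-0.0225 -0.0217 -0.0211 -0.0205]
xmax [0.07293473 0.07361224] xmin -0.03410868084008414
```

```bash
python3 -m creep '[{"hand":0,"translation":[0,0,-0.05],"delta_rot":[0,0,0]},{"hand":0.2,"translation":[0,0,0],"delta_rot":[0,0,0]},{"hand":0.3,"translation":[0,0,0],"delta_rot":[0,0,0]},{"hand":0.4,"translation":[0,0,0],"delta_rot":[0,0,0]},{"hand":0.5,"translation":[0,0,0],"delta_rot":[0,0,0]},{"hand":0.5,"translation":[0,0,0],"delta_rot":[0,0,0]}]'
python3 - <<'E'
from held import *
o=ctrl.get_obs();snap('wrist','wrist8');snap('side','side8');held('wrist8',o)
z=cv2.imread('pics/side8.png')[110:230,270:390]; cv2.imwrite('pics/c8.png',np.hstack([cv2.resize(z,(400,400),interpolation=cv2.INTER_CUBIC),cv2.resize(cv2.imread('pics/wrist8.png'),(400,400))]))
E
```

```text
t: 12.25
tool_pos: [0.5793, -0.1924, 0.1064]
tool_rot: [-2.13, -2.304, 0.002]
contact_force: [-0.2, 0.5, -0.1]
opening: 0.0427
6106
0.01 y [-0.0042  0.0004  0.0053] z [-0.0229 -0.0223 -0.0218 -0.0213]
0.03 y [-0.0043  0.0004  0.0051] z [-0.023  -0.0224 -0.0218 -0.0212]
0.05 y [-0.0044  0.0005  0.0053] z [-0.0231 -0.0223 -0.0217 -0.0212]
0.07 y [-0.0041  0.0005  0.0051] z [-0.0232 -0.0223 -0.0217 -0.0211]
xmax [0.0729447  0.07362052] xmin -0.03367533296243187
```

View pics/c8.png

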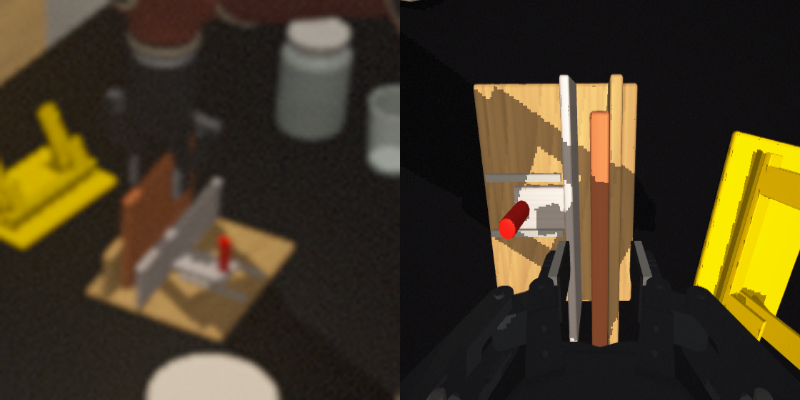

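The tray stands free and upright in the slot. I retract straight up.

```bash
python3 -m creep '[{"hand":0.5,"translation":[0,0,-1],"delta_rot":[0,0,0]},{"hand":0.5,"translation":[0,0,-2],"delta_rot":[0,0,0]},{"hand":0.5,"translation":[0,0,-3],"delta_rot":[0,0,0]},{"hand":0.5,"translation":[0,0,-3],"delta_rot":[0,0,0]},{"hand":0.5,"translation":[0,0,-2],"delta_rot":[0,0,0]},{"hand":0,"translation":[0,-4,0],"delta_rot":[0,0,0]},{"hand":0,"translation":[0,-4,0],"delta_rot":[0,0,0]},{"hand":0,"translation":[0,-4,0],"delta_rot":[0,0,0]}]' 60
python3 -m creep '[{"hand":0,"translation":[0,0,0],"delta_rot":[0,0,0]},{"hand":0,"translation":[0,0,0],"delta_rot":[0,0,0]}]'
python3 - <<'E'
from stand import *
delta(so-.122*sx+np.array([0,0,.043]),S)
snap('wrist','wrist9');snap('side','side9')
cv2.imwrite('pics/c9.png',np.hstack([cv2.resize(cv2.imread('pics/side9.png')[110:230,270:390],(400,400),interpolation=cv2.INTER_CUBIC),cv2.resize(cv2.imread('pics/wrist9.png'),(400,400))]))
E
```

```text
t: 13.35
tool_pos: [0.459, -0.202, 0.2176]
tool_rot: [-2.13, -2.305, 0.002]
contact_force: [0.4, 0.2, -0.1]
opening: -0.0002
t: 13.6
tool_pos: [0.4605, -0.2021, 0.2176]
tool_rot: [-2.131, -2.305, 0.001]
contact_force: [-0.1, 0.0, -0.2]
opening: 0.0002
t 13.6 pos [ 0.4605 -0.2021  0.2176] dtrans cm [-0.09  0.1  17.46] drot deg [-0.13 -0.06 -0.21] F [-0.1  0.  -0.2] op 0.0002
```

View pics/c9.png

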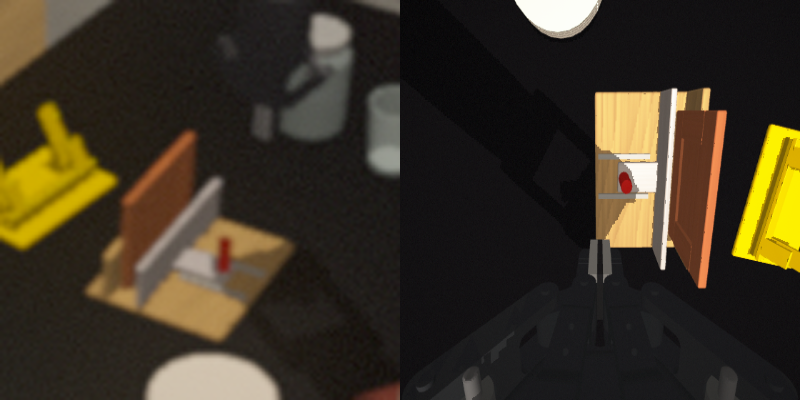

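```bash
python3 - <<'E'
from h import *
im,W=cloud('wrist9'); o=ctrl.get_obs()
L=(W-o['tool_pos'])@R.from_rotvec(o['tool_rot']).as_matrix(); L=L[~np.isnan(W[...,0])]*1000
L=L[(W[~np.isnan(W[...,0])][:,2]>.14)]
for z0 in range(-140,15,10):
    s=L[abs(L[:,2]-z0)<5]
    if len(s): print(z0,len(s),'y',s[:,1].min().round(),s[:,1].max().round(),'x',s[:,0].min().round(),s[:,0].max().round())
E
```

```text
-90 3261 y -59.0 59.0 x 12.0 21.0
-80 14525 y -62.0 62.0 x -0.0 19.0
-70 11903 y -59.0 60.0 x -9.0 18.0
-60 6862 y -52.0 52.0 x -9.0 18.0
-50 6580 y -42.0 43.0 x -11.0 14.0
-40 2972 y -34.0 35.0 x -13.0 14.0
-30 862 y -21.0 21.0 x -12.0 13.0
-20 718 y -13.0 14.0 x 6.0 12.0
-10 609 y -13.0 14.0 x 5.0 11.0
0 362 y -13.0 14.0 x 6.0 11.0
```

```bash
python3 -m creep '[{"hand":0,"translation":[-0.1,0,2],"delta_rot":[0,0,0]},{"hand":0,"translation":[0,0,3.5],"delta_rot":[0,0,0]},{"hand":0,"translation":[0,0,3.5],"delta_rot":[0,0,0]},{"hand":0,"translation":[0,0,3.5],"delta_rot":[0,0,0]},{"hand":0,"translation":[0,0,3],"delta_rot":[0,0,0]},{"hand":0,"translation":[0,0,1.9],"delta_rot":[0,0,0]},{"hand":0,"translation":[0,0,0],"delta_rot":[0,0,0]}]'
python3 -m creep '[{"hand":0,"translation":[0,0.4,0],"delta_rot":[0,0,0]},{"hand":0,"translation":[0,0.4,0],"delta_rot":[0,0,0]},{"hand":0,"translation":[0,0.3,0],"delta_rot":[0,0,0]},{"hand":0,"translation":[0,0.2,0],"delta_rot":[0,0,0]},{"hand":0,"translation":[0,0,0],"delta_rot":[0,0,0]}]'
python3 - <<'E'
from stand import *
delta(so-.0865*sx+np.array([0,0,.043]),S)
snap('side','side10');cv2.imwrite('pics/c10.png',cv2.resize(cv2.imread('pics/side10.png')[110:230,270:390],(600,600),interpolation=cv2.INTER_CUBIC))
E
```

```text
t: 14.58
tool_pos: [0.4576, -0.2013, 0.0395]
tool_rot: [-2.125, -2.3, 0.004]
contact_force: [-0.1, 0.3, 0.1]
opening: 0.0
t: 15.2
tool_pos: [0.4728, -0.2017, 0.043]
tool_rot: [-2.13, -2.305, 0.002]
contact_force: [-0.1, 0.3, -0.2]
opening: 0.0002
t 15.2 pos [ 0.4728 -0.2017  0.043 ] dtrans cm [-0.    2.39 -0.  ] drot deg [-0.18 -0.09 -0.19] F [-0.1  0.3 -0.2] op 0.0002
```

View pics/c10.png

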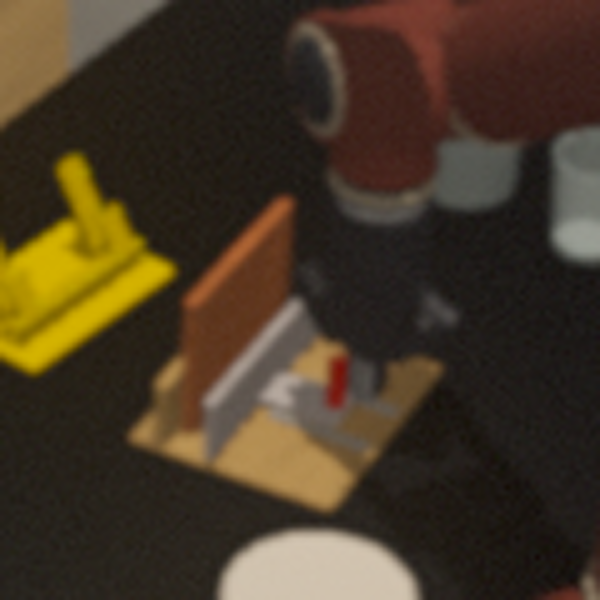

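The finger is just behind the red post. I push slowly.

```bash
python3 -m creep '[{"hand":0,"translation":[0,0.2,0],"delta_rot":[0,0,0]},{"hand":0,"translation":[0,0.2,0],"delta_rot":[0,0,0]},{"hand":0,"translation":[0,0.2,0],"delta_rot":[0,0,0]},{"hand":0,"translation":[0,0.2,0],"delta_rot":[0,0,0]}]'
python3 -m creep '[{"hand":0,"translation":[0,0.2,0],"delta_rot":[0,0,0]},{"hand":0,"translation":[0,0.2,0],"delta_rot":[0,0,0]},{"hand":0,"translation":[0,0.2,0],"delta_rot":[0,0,0]},{"hand":0,"translation":[0,0.2,0],"delta_rot":[0,0,0]}]'
python3 - <<'E'
from stand import *
delta(so-.0865*sx+np.array([0,0,.043]),S)
snap('side','side11');snap('wrist','wrist11');cv2.imwrite('pics/c11.png',np.hstack([cv2.resize(cv2.imread('pics/side11.png')[110:230,270:390],(400,400),interpolation=cv2.INTER_CUBIC),cv2.resize(cv2.imread('pics/wrist11.png'),(400,400))]))
E
```

```text
t: 15.75
tool_pos: [0.4803, -0.201, 0.0427]
tool_rot: [-2.13, -2.304, 0.003]
contact_force: [-2.9, 0.3, 1.0]
opening: -0.0001
t: 16.25
tool_pos: [0.4885, -0.2003, 0.0427]
tool_rot: [-2.13, -2.304, 0.002]
contact_force: [-2.9, -0.2, 1.4]
opening: -0.0003
t 16.25 pos [ 0.4885 -0.2003  0.0427] dtrans cm [-0.02  0.81 -0.03] drot deg [-0.21 -0.11 -0.2 ] F [-2.9 -0.2  1.4] op -0.0003
```

View pics/c11.png

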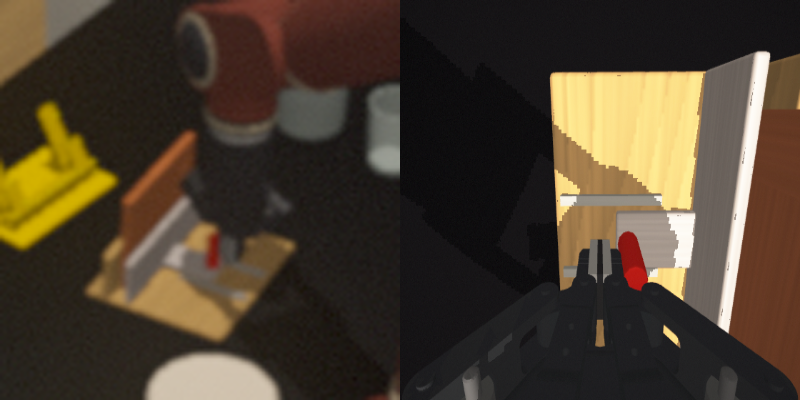

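```bash
python3 -m creep '[{"hand":0,"translation":[0,0.1,0],"delta_rot":[0,0,0]},{"hand":0,"translation":[0,0.1,0],"delta_rot":[0,0,0]},{"hand":0,"translation":[0,0.1,0],"delta_rot":[0,0,0]},{"hand":0,"translation":[0,0.1,0],"delta_rot":[0,0,0]}]'
python3 -m creep '[{"hand":0,"translation":[0,0.06,0],"delta_rot":[0,0,0]},{"hand":0,"translation":[0,0.06,0],"delta_rot":[0,0,0]}]'
python3 -m creep '[{"hand":0,"translation":[0,0.05,0],"delta_rot":[0,0,0]},{"hand":0,"translation":[0,0.05,0],"delta_rot":[0,0,0]}]'
```

```text
t: 16.85
tool_pos: [0.4924, -0.2001, 0.0427]
tool_rot: [-2.13, -2.304, 0.002]
contact_force: [-2.4, -1.1, 1.2]
opening: -0.0
t: 17.1
tool_pos: [0.4933, -0.2, 0.0427]
tool_rot: [-2.129, -2.304, 0.003]
contact_force: [-5.8, 1.1, 3.0]
opening: -0.0
t: 17.35
tool_pos: [0.494, -0.1999, 0.0427]
tool_rot: [-2.129, -2.303, 0.004]
contact_force: [-6.0, -0.4, 4.4]
opening: -0.0003
```

```bash
python3 -m creep '[{"hand":0,"translation":[0,0.05,0],"delta_rot":[0,0,0]},{"hand":0,"translation":[0,0,0],"delta_rot":[0,0,0]}]'
python3 - <<'E'
from stand import *
delta(so-.0865*sx+np.array([0,0,.043]),S)
snap('side','side12');snap('scene','scene12');cv2.imwrite('pics/c12.png',np.hstack([cv2.resize(cv2.imread('pics/side12.png')[130:210,280:360],(400,400),interpolation=cv2.INTER_CUBIC),cv2.resize(cv2.imread('pics/scene12.png')[190:270,180:260],(400,400),interpolation=cv2.INTER_CUBIC)]))
E
```

```text
t: 17.6
tool_pos: [0.4945, -0.1999, 0.0427]
tool_rot: [-2.129, -2.303, 0.004]
contact_force: [-6.3, 0.3, 2.8]
opening: -0.0001
t 17.6 pos [ 0.4945 -0.1999  0.0427] dtrans cm [-0.02  0.2  -0.04] drot deg [-0.29 -0.12 -0.19] F [-6.3  0.3  2.8] op -0.0001
```

View pics/c12.png

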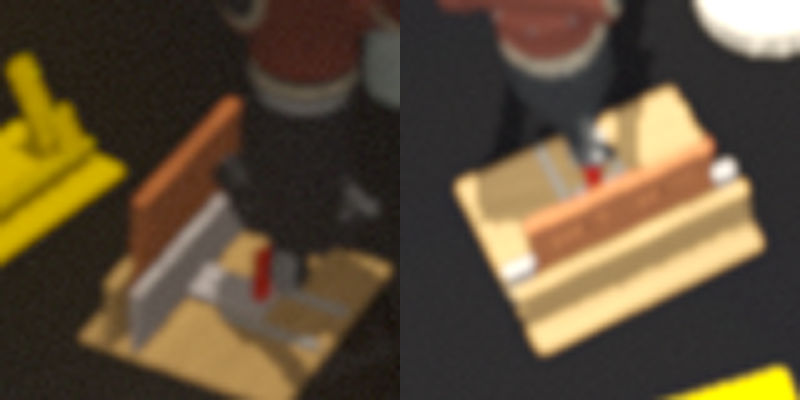

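```bash
python3 -m creep '[{"hand":0,"translation":[0,0.05,0],"delta_rot":[0,0,0]},{"hand":0,"translation":[0,0,0],"delta_rot":[0,0,0]}]'
python3 -m creep '[{"hand":0,"translation":[0,0.05,0],"delta_rot":[0,0,0]},{"hand":0,"translation":[0,0,0],"delta_rot":[0,0,0]}]'
```

```text
t: 17.95
tool_pos: [0.4951, -0.1998, 0.0427]
tool_rot: [-2.129, -2.303, 0.004]
contact_force: [-5.3, 1.5, 2.6]
opening: -0.0002
t: 18.2
tool_pos: [0.4955, -0.1998, 0.0426]
tool_rot: [-2.129, -2.303, 0.004]
contact_force: [-5.8, 0.4, 2.6]
opening: 0.0001
```

```bash
python3 -m creep '[{"hand":0,"translation":[0,0.04,0],"delta_rot":[0,0,0]},{"hand":0,"translation":[0,0,0],"delta_rot":[0,0,0]}]'
python3 -m creep '[{"hand":0,"translation":[0,0.04,0],"delta_rot":[0,0,0]},{"hand":0,"translation":[0,0,0],"delta_rot":[0,0,0]}]'
```

```text
t: 18.45
tool_pos: [0.4958, -0.1997, 0.0427]
tool_rot: [-2.129, -2.303, 0.004]
contact_force: [-4.7, 0.5, 4.4]
opening: -0.0003
t: 18.7
tool_pos: [0.4959, -0.1997, 0.0426]
tool_rot: [-2.128, -2.303, 0.005]
contact_force: [-7.5, 0.3, 4.2]
opening: -0.0003
```

```bash
python3 -m creep '[{"hand":0,"translation":[0,0.03,0],"delta_rot":[0,0,0]},{"hand":0,"translation":[0,0,0],"delta_rot":[0,0,0]}]'
python3 - <<'E'
from stand import *
delta(so-.0865*sx+np.array([0,0,.043]),S)
E
```

```text
t: 18.95
tool_pos: [0.4959, -0.1997, 0.0426]
tool_rot: [-2.128, -2.302, 0.006]
contact_force: [-8.6, 0.5, 5.9]
opening: -0.0002
t 18.95 pos [ 0.4959 -0.1997  0.0426] dtrans cm [-0.02  0.07 -0.04] drot deg [-0.41 -0.14 -0.19] F [-8.6  0.5  5.9] op -0.0002
```

The jaw has stalled at 8.6 N with the TCP no longer advancing, so I take it as closed. I back off and check.

```bash
python3 -m creep '[{"hand":0,"translation":[0,-0.1,0],"delta_rot":[0,0,0]},{"hand":0,"translation":[0,-1,0],"delta_rot":[0,0,0]},{"hand":0,"translation":[0,-2,0],"delta_rot":[0,0,0]},{"hand":0,"translation":[0,0,-3],"delta_rot":[0,0,0]},{"hand":0,"translation":[0,0,-4.5],"delta_rot":[0,0,0]},{"hand":0,"translation":[0,0,-4.5],"delta_rot":[0,0,0]},{"hand":0,"translation":[0,0,-4.5],"delta_rot":[0,0,0]},{"hand":0,"translation":[0,0,-4.5],"delta_rot":[0,0,0]}]'
python3 -m creep '[{"hand":0,"translation":[0,4,0],"delta_rot":[0,0,0]},{"hand":0,"translation":[0,4,0],"delta_rot":[0,0,0]},{"hand":0,"translation":[0,3,0],"delta_rot":[0,0,0]},{"hand":0,"translation":[0,0,0],"delta_rot":[0,0,0]},{"hand":0,"translation":[0,0,0],"delta_rot":[0,0,0]}]'
python3 - <<'E'
from stand import *
for n in('wrist','side','scene'): snap(n,n+'13')
im,W=cloud('wrist13'); hsv=cv2.cvtColor(im,cv2.COLOR_RGB2HSV)
def f(P): return np.stack([(P-so)@sx,(P-so)@sy,P[...,2]],-1)*1000
F=f(W); v=~np.isnan(W[...,0])&(abs(F[...,1])<110)&(abs(F[...,0])<60)
cop=v&(hsv[...,0]<14)&(hsv[...,1]>110)&(F[...,2]>70)
C=F[cop]; print('tray',len(C),np.percentile(C,[1,50,99],axis=0).round(1).tolist()); T=C[C[:,2]>124]; print('top',len(T),np.percentile(T,[2,50,98],axis=0).round(1).tolist())
for y0 in(-60,-30,0,30,60):
  s=T[abs(T[:,1]-y0)<8]
  if len(s): print(y0,np.percentile(s[:,0],[3,50,97]).round(1))
q=F[v&(F[...,2]>58)&(F[...,2]<67)]; j=q[(q[:,0]<-3)&(q[:,0]>-22)]; w=q[(q[:,0]>3)&(q[:,0]<25)]
for a in(j,w): print(len(a),np.percentile(a,[2,50,98],axis=0).round(1).tolist())
red=v|True; F2=F.reshape(-1,3); h=hsv.reshape(-1,3); m=((h[:,0]<6)|(h[:,0]>174))&(h[:,1]>160)&(h[:,2]>60)&(F2[:,2]>56)&(F2[:,2]<64)&(abs(F2[:,1])<30)&(F2[:,0]<-40)
print('post',m.sum(),F2[m].mean(0),F2[m].min(0),F2[m].max(0))
cv2.imwrite('pics/c13.png',np.hstack([cv2.resize(cv2.imread('pics/side13.png')[110:230,270:390],(400,400),interpolation=cv2.INTER_CUBIC),cv2.resize(cv2.imread('pics/wrist13.png'),(400,400))]))
E
```

```text
t: 19.95
tool_pos: [0.4671, -0.2026, 0.2546]
tool_rot: [-2.132, -2.306, 0.001]
contact_force: [0.2, 0.8, -0.1]
opening: -0.0
t: 20.58
tool_pos: [0.5763, -0.1939, 0.2523]
tool_rot: [-2.13, -2.304, 0.002]
contact_force: [-0.2, 0.3, 0.4]
opening: -0.0001
tray 1557 [[-4.9, -43.2, 126.4], [0.1, 21.0, 128.2], [4.8, 73.1, 129.8]]
top 1556 [[-4.8, -41.5, 126.6], [0.1, 21.0, 128.2], [4.7, 72.3, 129.6]]
-30 [-4.2  0.3  4.8]
0 [-4.1  0.2  4.6]
30 [-4.9 -0.7  4.4]
60 [-4.8 -0.7  4.2]
1156 [[-12.8, -70.2, 61.0], [-9.1, 18.3, 63.0], [-5.1, 91.0, 64.8]]
1197 [[6.3, -81.0, 61.4], [11.0, 21.5, 63.2], [14.8, 91.8, 64.8]]
post 159 [-6.43067172e+01  1.34123207e-02  5.99838609e+01] [-72.30518015  -7.13427682  56.28296358] [-57.18971166   7.0329646   61.8909039 ]
```

View pics/c13.png

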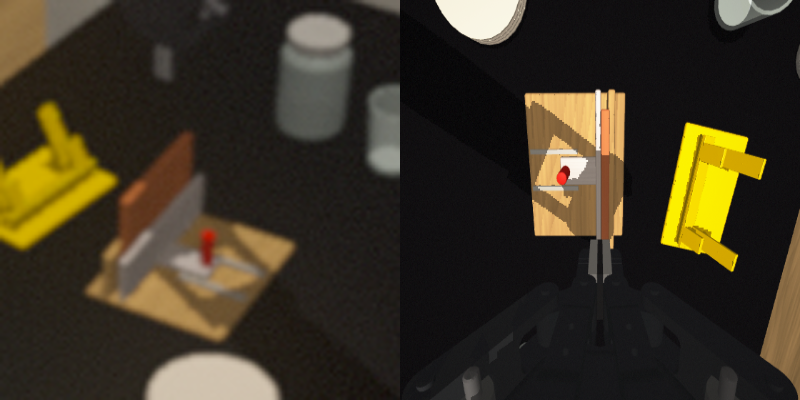

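View pics/scene13.png

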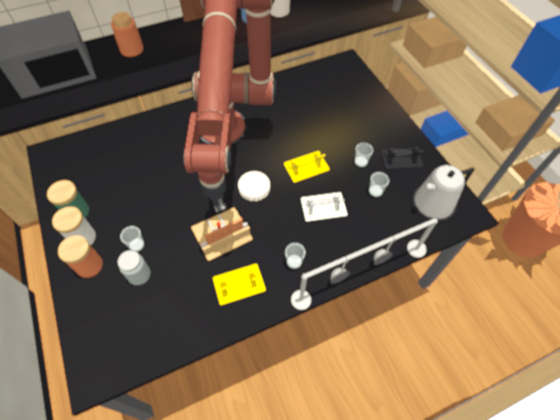

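```bash
python3 - <<'E'
from h import *
print(ctrl.get_obs()['contact_force'].round(1), ctrl.finish_job())
E
```

```text
the job is handed in; nothing more can be done
[-0.6  0.1  0.2] None
```

I lifted the tray out of the white rest along its slant and stood it on its long edge on the stand's floor, with its well facing the jaw. I then pushed the red post until the jaw stalled at about 9 N, backed the arm clear and handed the job in at about 21 s.

**Last measurements, in the stand's frame:**
- **Tray:** the top edge is at 128 mm and centred at x ≈ 0. The one visible end is about 75 mm from the middle; the gripper hid the other end from the wrist camera, but the scene view before closing shows both ends inside the slot.
- **Jaw:** its face is at x = -5.1 mm and the post moved 20.8 mm, so the jaw is closed on the 10 mm tray.
- **Clearance and bystanders:** the robot is touching nothing. Cups, saucers and jar look unmoved in the scene picture; I did not measure them.

**Small disagreements:** the tray's height in the grip read 1–1.5 mm differently between views, so I lowered it until the force showed it on the floor. The tray's top edge shows about 1 mm of x variation along its length, which I put down to camera noise or my stand-angle estimate.

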